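# Clear the delivery ticket rail in the bakery

## Robot

A 6-joint arm with a two-finger parallel gripper is mounted at the origin on the work surface. World frame = base frame: x ahead of the robot, y to its left, z up, the work surface at z = 0. Lengths are in m, angles in degrees, forces in N, time in s.
With the tool pointing down it reaches from about 0.375 to 0.9 m from the base axis. Payload 3.1 kg.
Tool frame: the origin (TCP) lies on the centre line of the jaws, within the pads' length; the fingertips stand 25 mm ahead of it and the grasp point (between the pads) lies 6 mm ahead of it; z points along the fingers, y is the line along which they close (so a half turn about z gives the same grasp; the last joint's range is limited). The gripper opens to 87 mm and grips with 3 to 60 N. Pads are 19 mm wide; open, the fingers measure 117 mm over their backs; the gripper's body (75 mm by 190 mm) begins 51 mm behind the grasp point.
Start: joints at [65.231, 30.224, 82.088, -0, 67.689, -10.227], TCP at [0.157, 0.605, 0.248] pointing down, gripper open.
Joint ranges: [-176.69, 176.69], [-43.24, 126.21], [12.49, 139.97], [-82, 262], [0, 151.66], [-163.58, 163.58]. Speed limits (degrees/s): [159.86, 159.86, 180, 180, 180, 180].

## Interface

Orientations are given as a 3x3 rotation matrix whose columns are the frame's x, y, z axes.
In Python, from rig import bot, cams, models gives the robot as it stands. The module is installed in compiled form; this text tells all that it offers.
- The arm moves only by the shell command python3 -m handwheel 'ROWS' [OPENING]. ROWS is JSON, a list of rows, each a list of 6 numbers: the shift along the world's x, y, z each as a share of 1 m, from -1 to 1, then the turn, a rotation vector about the world's x, y, z each as a share of 2 rad, from -1 to 1. In form: [[dx, dy, dz, wx, wy, wz], ...]. A call has exactly 8 rows; each row is the pose to reach, as a shift and turn from the pose commanded when the call began; what a row does not reach only later rows make up. A row lasts 1/12 s, in which the tool goes at most 41.7 mm and 7.16 degrees, less where a joint would pass 70% of its speed; a pose out of reach is approached as far as the arm can. A call with a number of a shift or a turn outside -1 to 1 is refused whole. A call with a gripper value outside its range is refused whole. OPENING is the opening, from -1 (shut) to 1 (fully open), so that 0 is half open, set as the call begins (- or left out, the last holds). The fingers move at their own pace and stop on an object; the grip force is fixed at half the most. Time passes only in rows, so rows that repeat a pose let the fingers close, or fill a call up. It gives the time, the measured TCP pose, the force, the opening and the grip force at its end, in the units of the state.
- bot.read_state(): the state, without advancing time (a new reading comes with each control period).
- cams.capture(name): name is "side" or "top" or "wrist"; returns (picture, depth): 480x640x3 uint8, blue, green, red; 480x640 float32, m along the optical axis (not along the pixel's ray), 0 where there is no reading.
- cams.calibration(name): a dict with "mtx" (3x3 intrinsics, pixels), "dist_coeffs" ([k1, k2, p1, p2, k3] as OpenCV has them; the pictures are not rectified), "R" (3x3) and "t" (3): a world point X has camera coordinates R X + t; the wrist camera has in their place "tool_from_camera" (4x4, takes a point from camera to tool coordinates, whose origin is the TCP and whose axes are the flange's). Camera axes: x right, y down, z forward; pixel columns grow to the right and rows downward; lengths in m; the calibration is good to about 2 mm. A picture is of the moment at which its call begins: read the wrist's pose just before it. calibration takes no time and is no camera call.
- bot.hand_in(): hands the job in; it is judged then, once.
Trained networks look in the newest picture that a camera, given by its name, has taken for a name from the list of things; names that differ only in an ending like _2 or _b are one class to them, and where a whole thing is asked for, a point or a joint stands for the part that bears it (a point fixed in the world has none). Each returns a list of dicts, best first, with "conf" (0 to 1); they miss things now and then, are a little off and sometimes report something else, mostly with a low value. They report only what shows in the picture. A call takes as long as a camera call. They do not tell look-alikes from the thing itself.
- models.spot_in(query, camera): "position" ([column, row] in pixels, amid what is visible of it).
- models.tip_of(query, camera): "position" ([column, row] in pixels: a listed point, or the origin of a listed thing).
The state is a dict: "time_s": time; "joint_positions": joint angles; "qvel": joint speeds; "tau": joint torques, N m; "position": TCP position; "tcp_rot": TCP orientation; "force": force on the tool from outside, world axes, zero at the start; "moment": the same for the moment, N m; "opening": opening from 0.0 (shut) to 1.0 (fully open); "grasp_force": force on a finger pad.
Only numpy, scipy, OpenCV 4.12 (cv2) and the standard library are available. Lean on these libraries where they do the work, as an engineer would, in place of code of your own. Each camera call takes 0.05 s, during which the arm holds its last target. There are 200 camera calls.

## Task

The bread delivery has gone out, so clear its tickets: take every ticket holder off the T-slot rail on the counter (slide it along the slot to the rail's open end, where it lifts out) and stand it foot down, fully home, in a compartment of the wooden ticket case. When all of them are in the case, count the delivery on the stroke counter: swing its lever right over to its stop and let it spring back. Leave the other things on the counter where they are.

Things in the scene. Friction and masses are not known exactly. Their poses are not given: they have to be found in the camera images.
- rail: ticket rail: fixed aluminium T-slot track 440 mm long (its y), 38 wide (x), 16 tall; origin under its centre. Slot floor 4 mm up, slot 30 wide inside; lips 12 to 16 mm up and 14 apart hold the feet down, with 2 mm play sideways and 3 mm up. Closed end with black cap at y = -220. At the +y end the lips are cut away from y = +155 to the end at +220: a foot wholly in that gap lifts straight out
- rail_gap (a point): middle of the gap in the lips at the rail's open end, on the slot floor (rail frame: x 0, y +187.5 mm, z 4 mm); axes as the rail's
- holder0_mid (a point): ticket holder: black slab 12 mm thick (x) x 46 wide (y) x 60 tall, white paper on both faces, on a white nylon T foot: neck 9 x 34, 9 tall, over a plate 26 (x) x 40 (y) x 5. 74 mm tall in all, 0.07 kg. Point: its centre, 37 above the foot's underside; z up. Starts captive in the rail, its y along the rail's, foot on the slot floor. Three to five alike are there (others None), unevenly spaced
- holder1_mid (a point): ticket holder like holder0_mid, same sizes and axes
- holder2_mid (a point): ticket holder like holder0_mid, same sizes and axes
- holder3_mid (a point): ticket holder like holder0_mid, same sizes and axes
- holder4_mid (a point): ticket holder like holder0_mid, same sizes and axes
- case: ticket case: loose open wooden box 88 (x) x 180 (y) x 46 mm tall, 0.9 kg, six compartments, 2 (x) by 3 (y), each 32 (x) x 52 (y) inside, 40 deep; outer walls 6, middle divider (along y) 12, cross divider 6. Origin under its centre. A holder goes in foot down, thickness along the case's x, either way round, and stands 34 mm proud; one per compartment, any. It may get knocked aside
- case_c0 (a point): centre of a compartment's floor, in the case's frame at x -22, y -58, z +6 mm; axes as the case's
- case_c1 (a point): centre of a compartment's floor, in the case's frame at x -22, y +0, z +6 mm; axes as the case's
- case_c2 (a point): centre of a compartment's floor, in the case's frame at x -22, y +58, z +6 mm; axes as the case's
- case_c3 (a point): centre of a compartment's floor, in the case's frame at x +22, y -58, z +6 mm; axes as the case's
- case_c4 (a point): centre of a compartment's floor, in the case's frame at x +22, y +0, z +6 mm; axes as the case's
- case_c5 (a point): centre of a compartment's floor, in the case's frame at x +22, y +58, z +6 mm; axes as the case's
- counter: grey mechanical stroke counter, body 56 (x) x 70 (y) mm and 52 mm tall on a dark base plate 90 x 100 x 6 mm fixed to the counter top, with a window of number wheels on top, a reset knob on its -y side (leave it) and the hand lever on its +y side; origin under the centre of its base plate
- counter_pivot (a point): pivot of the counter's lever, in the counter's frame at x 0, y +56, z +36 mm; the lever swings about the counter's y axis in the plane y = +56 mm
- counter_knob (a point): centre of the black ball knob (18 mm diameter) at the end of the counter's lever, 65 mm from the pivot; the arm is a 7 mm steel rod
- counter_lever (a joint): angle of the lever (rad): 0 at rest, where it leans 0.44 rad from upright towards the counter's -x (the robot's side); grows as the knob is swung over the top to the counter's +x; the stop is at 0.87. A spring returns it: about 1 N at the knob at rest, 3.5 N at the stop
- jam_jar: bystander, to be left alone: white-capped glass jar of dark red jam, 68 mm diameter, 92 mm tall; origin under its centre
- bun: bystander, to be left alone: round brown bread bun, 80 mm across, 43 mm tall; origin under its centre
- scraper: bystander, to be left alone: dough scraper lying flat, steel blade 75 x 115 mm with a dark wooden handle 15 mm thick along one long edge; origin under its centre
- tongs: bystander, to be left alone: steel pastry tongs lying flat, about 200 mm long, 23 mm tall at the hinge; origin at the middle of the tongs at counter level
- tape_roll: bystander, to be left alone: roll of clear tape lying flat, 60 mm diameter, 22 mm tall; origin under its centre
- pen_pot: bystander, to be left alone: white ceramic pot with pens, 68 mm diameter, 140 mm tall with the pens; origin under its centre
Things that resemble listed ones, but are neither listed nor needed, are in the scene too. What is shaped like the part that bears holder2_mid but pink is not meant. What is shaped like the part that bears holder0_mid but pink is not meant.

How it is judged (in metres and radians):
On the way, in this order (a step that is already met when the one before it is completed fails the run):
1. every ticket holder that is there stands fully home in a compartment of the case (z of holder0_mid in the frame of case between 0.038 and 0.047 m and x of holder0_mid in the frame of case between -0.04 and 0.04 m and y of holder0_mid in the frame of case between -0.085 and 0.085 m and angle between each of holder0_mid, holder1_mid, holder2_mid, holder3_mid, holder4_mid's own z axis and vertical below 0.15 rad and z of holder1_mid in the frame of case between 0.038 and 0.047 m and x of holder1_mid in the frame of case between -0.04 and 0.04 m and y of holder1_mid in the frame of case between -0.085 and 0.085 m and z of holder2_mid in the frame of case between 0.038 and 0.047 m and x of holder2_mid in the frame of case between -0.04 and 0.04 m and y of holder2_mid in the frame of case between -0.085 and 0.085 m and z of holder3_mid in the frame of case between 0.038 and 0.047 m and x of holder3_mid in the frame of case between -0.04 and 0.04 m and y of holder3_mid in the frame of case between -0.085 and 0.085 m and z of holder4_mid in the frame of case between 0.038 and 0.047 m and x of holder4_mid in the frame of case between -0.04 and 0.04 m and y of holder4_mid in the frame of case between -0.085 and 0.085 m), for 0.2 s.
2. with the holders in the case, the counter's lever is swung to its stop (all of step 1 and value of joint counter_lever above 0.8 rad), for 0.05 s.
3. the lever has sprung back (value of joint counter_lever below 0.08 rad), for 0.2 s.
At the end, for the whole second after the job is handed in: every ticket holder that is there stands foot down in a compartment of the case, fully home (within 4 mm of the compartment's floor, within 0.15 rad of upright), the case is at rest, and the counter's lever is back at rest (within 0.08 rad) (all of step 1 and value of joint counter_lever below 0.08 rad and linear speed of case below 0.02 m/s); the robot touches nothing.
It fails at once if a thing that is not part of the job is moved more than 25 mm (distance of any of jam_jar, bun, scraper, tongs, tape_roll, pen_pot from where it was at the start of the episode above 0.025 m).
Of holder0, holder1, holder2, holder3, holder4 only 3 to 5 are there at a start; the rules pass over those that are not, and their reading is None.
At some moment in a run one of case may be knocked a few centimetres aside while the robot is not near it.
It also fails if it takes over 210 s, if anything falls off the work surface, if the arm or the gripper's body presses on something with over 40 N, if the wrist force passes 120 N, or if a joint passes its speed limit or range.

## Working session

There is one attempt and no reset: what is moved stays moved. The work goes in short steps, Python scripts to look and compute and a shell command to move; the robot and the scene stay as the last step left them, time stands still between calls to the robot, and variables do not carry over. Pictures are saved under pics/ and viewed, at most 14 in all, crops included, and the job is handed in when it is done.

```bash
mkdir -p pics; cat > h.py <<'E'
import numpy as np, cv2
from rig import bot,cams,models
np.set_printoptions(precision=4,suppress=True)
def pose(cam):
    c=cams.calibration(cam)
    if cam!='wrist': return c,np.array(c['R']),np.array(c['t'])
    s=bot.read_state(); T=np.eye(4); T[:3,:3]=s['tcp_rot'];T[:3,3]=s['position']
    M=np.linalg.inv(T@np.array(c['tool_from_camera'])); return c,M[:3,:3],M[:3,3]
def proj(P,cam,pc=None):
    c,R,t=pc or pose(cam)
    return cv2.projectPoints(np.atleast_2d(np.float64(P)),cv2.Rodrigues(R)[0],t,np.array(c['mtx']),np.array(c['dist_coeffs'],float))[0][:,0]
def onz(px,z,cam,pc=None):
    c,R,t=pc or pose(cam)
    u=cv2.undistortPoints(np.float64(px).reshape(-1,1,2),np.array(c['mtx']),np.array(c['dist_coeffs'],float))[:,0]
    d=np.c_[u,np.ones(len(u))]@R; o=-R.T@t
    return o+d*((z-o[2])/d[:,2])[:,None]
def cloud(depth,cam,pc=None):
    c,R,t=pc or pose(cam); h,w=depth.shape
    g=np.stack(np.meshgrid(np.arange(w),np.arange(h)),-1).reshape(-1,1,2).astype(float)
    u=cv2.undistortPoints(g,np.array(c['mtx']),np.array(c['dist_coeffs'],float))[:,0]
    p=np.c_[u,np.ones(len(u))]*depth.reshape(-1,1)
    return ((p-t)@R).reshape(h,w,3)
E
python3 - <<'E'
from h import *
for c in ['top','side']:
    im,d=cams.capture(c); cv2.imwrite(f'pics/{c}0.png',im); np.save(f'{c}0.npy',d)
    for q in ['rail','rail_gap','holder0_mid','case','case_c0','case_c5','counter','counter_knob','counter_pivot']:
        print(c,q,[(np.round(r['position']).tolist(),round(r['conf'],2)) for r in models.tip_of(q,c)])
print(bot.read_state())
E
```

```text
top rail [([328.0, 242.0], 0.86)]
top rail_gap [([262.0, 238.0], 0.73), ([474.0, 278.0], 0.46), ([329.0, 240.0], 0.41)]
top holder0_mid [([307.0, 237.0], 0.57), ([272.0, 200.0], 0.45), ([332.0, 244.0], 0.31)]
top case [([244.0, 298.0], 0.62)]
top case_c0 [([268.0, 297.0], 0.89), ([223.0, 289.0], 0.87), ([265.0, 314.0], 0.85), ([246.0, 310.0], 0.83), ([245.0, 295.0], 0.74), ([225.0, 302.0], 0.65)]
top case_c5 [([268.0, 297.0], 0.89), ([223.0, 289.0], 0.87), ([265.0, 314.0], 0.85), ([246.0, 310.0], 0.83), ([245.0, 295.0], 0.74), ([225.0, 302.0], 0.65)]
top counter [([476.0, 282.0], 0.91)]
top counter_knob []
top counter_pivot [([459.0, 279.0], 0.94), ([329.0, 294.0], 0.21)]
side rail [([343.0, 274.0], 0.92)]
side rail_gap [([311.0, 234.0], 0.82)]
side holder0_mid [([351.0, 219.0], 0.93), ([330.0, 246.0], 0.66)]
side case [([242.0, 244.0], 0.87), ([246.0, 224.0], 0.3)]
side case_c0 [([255.0, 247.0], 0.9), ([249.0, 224.0], 0.81), ([249.0, 239.0], 0.78), ([234.0, 256.0], 0.71), ([235.0, 243.0], 0.65), ([230.0, 231.0], 0.58), ([285.0, 193.0], 0.57), ([243.0, 246.0], 0.41)]
side case_c5 [([
[... 232 characters left out ...]
counter_knob [([283.0, 291.0], 0.59), ([359.0, 371.0], 0.52), ([254.0, 252.0], 0.41), ([407.0, 273.0], 0.33)]
side counter_pivot [([375.0, 383.0], 0.72)]
{'time_s': 1.0, 'joint_positions': array([ 65.2315,  30.2234,  82.0872,   0.001 ,  67.6902, -10.2296]), 'qvel': array([ 0.0516, -0.013 ,  0.0898, -0.0669, -0.0435,  0.0524]), 'tau': array([  0.0004, -44.0024, -17.6991,   0.0635,   0.0505,  -0.    ]), 'position': array([0.1569, 0.605 , 0.2476]), 'tcp_rot': array([[-0.968,  0.251, -0.   ],
       [ 0.251,  0.968, -0.   ],
       [ 0.   , -0.   , -1.   ]]), 'force': array([ 0.8545, -0.2907,  0.4488]), 'moment': array([0.0026, 0.0102, 0.0476]), 'grasp_force': 0.0, 'opening': 1.0036193228365349}
```

View pics/top0.png

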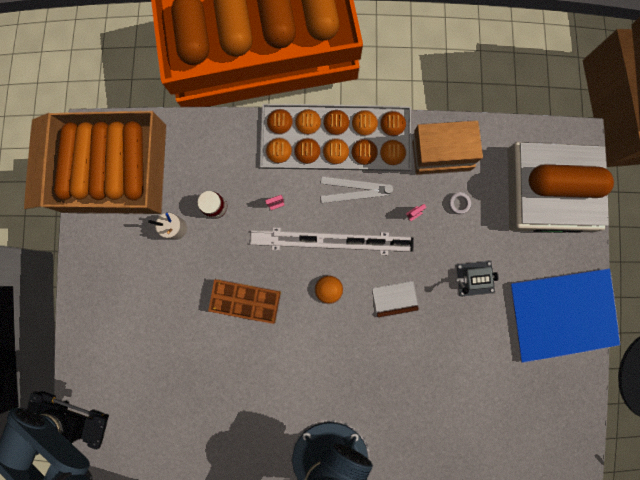

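View pics/side0.png

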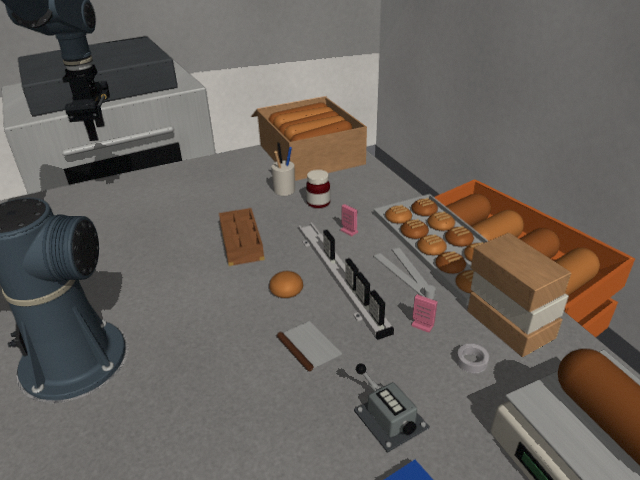

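```bash
python3 - <<'E'
from h import *
print('rail',onz([[328,242],[262,238]],[0.0][0],'top')); 
print('case',onz([[268,297],[223,289],[265,314],[246,310],[245,295],[225,302]],.006,'top'))
print('counter',onz([[476,282]],0,'top'),onz([[459,279]],.036,'top'))
for c in ['top','side']:
    _,R,t=pose(c); print(c,-R.T@t,R[2])
d=np.load('top0.npy');C=cloud(d,'top');print(C[242,328],C[298,244],C[297,268])
E
```

```text
rail [[0.6002 0.018  0.    ]
 [0.6078 0.2016 0.    ]]
case [[0.4449 0.1799 0.006 ]
 [0.4638 0.3055 0.006 ]
 [0.398  0.1871 0.006 ]
 [0.4077 0.2398 0.006 ]
 [0.4488 0.2437 0.006 ]
 [0.4281 0.2988 0.006 ]]
counter [[ 0.4963 -0.3967  0.    ]] [[ 0.5034 -0.3395  0.036 ]]
top [0.4764 0.0238 1.5185] [ 0.0822  0.0149 -0.9965]
side [ 0.1753 -0.8724  0.7805] [ 0.3259  0.7486 -0.5774]
[0.5998 0.018  0.0051] [0.441  0.2434 0.0256] [0.4449 0.1797 0.0078]
```

The top view shows the rail from (250,239) to (413,243), with the open end on the left and the black cap on the right. The case is at (244,300), the counter at (476,280) with its knob at about (430,288), and the bun at (329,289). The scraper is at (396,299).

The side view shows four black holders in the rail, at (329,245), (351,270), (362,283) and (377,305). Possible mix-ups are the pink stands at side (349,220) and (424,312), top (275,202) and (417,212). They are pink and off the rail, so they are not meant.

```bash
python3 - <<'E'
from h import *
d=np.load('top0.npy');C=cloud(d,'top');im=cv2.imread('pics/top0.png')
def rep(m,name):
    n,l,s,_=cv2.connectedComponentsWithStats(m.astype(np.uint8))
    for i in range(1,n):
        if s[i,4]>8:
            P=C[l==i]; r=cv2.minAreaRect(P[:,:2].astype(np.float32)*1000)
            print(name,s[i],P.mean(0),P[:,2].max(),r)
X,Y,Z=C[...,0],C[...,1],C[...,2]
rep((Z>.05)&(Z<.1)&(abs(X-.6)<.12)&(abs(Y)<.26),'hold')
rep((Z>.009)&(Z<.03)&(abs(X-.6)<.04)&(abs(Y)<.28),'rail')
rep((Z>.03)&(Z<.06)&(abs(X-.43)<.12)&(abs(Y-.24)<.15),'case')
rep((Z>.02)&(Z<.2)&(abs(X-.5)<.12)&(abs(Y+.37)<.15),'counter')
v=im[200:340,220:520]; cv2.imwrite('pics/crop0.png',cv2.resize(v,None,fx=2.6,fy=2.6,interpolation=cv2.INTER_CUBIC))
s=cv2.imread('pics/side0.png')[200:440,210:450]; cv2.imwrite('pics/crop1.png',cv2.resize(s,None,fx=2.5,fy=2.5,interpolation=cv2.INTER_CUBIC))
E
```

```text
hold [265 195  18  11 106] [0.7038 0.1653 0.0718] 0.08271660790142285 ((704.7605590820312, 165.50279235839844), (13.266009330749512, 45.65336227416992), 20.22414207458496)
hold [409 204  17  14  91] [ 0.683  -0.2174  0.0734] 0.08444084669855569 ((683.870361328125, -218.89389038085938), (13.737699508666992, 44.232486724853516), 35.471370697021484)
hold [299 236  18   6  98] [0.6026 0.0719 0.0761] 0.08584753227623042 ((602.766845703125, 72.347900390625), (12.569211959838867, 44.748374938964844), 1.269843339920044)
hold [347 238  18   6  99] [ 0.5997 -0.0536  0.076 ] 0.08822019114365363 ((599.7635498046875, -53.982330322265625), (12.722429275512695, 44.88679885864258), 0.8798588514328003)
hold [367 238  18   7  99] [ 0.5985 -0.1073  0.0756] 0.08801168416154886 ((599.3758544921875, -107.48110961914062), (45.16621780395508, 13.649136543273926), 86.74544525146484)
hold [392 240  18   6  99] [ 0.5969 -0.1734  0.0758] 0.0866108175168239 ((597.07763671875, -173.02955627441406), (43.86655807495117, 12.719884872436523), 89.8973159790039)
rail [251 231  15   3  28] [0.6241 0.2131 0.0131] 0.0177831600011805 ((623.6228637695312, 211.87974548339844), (5.435505390167236, 39.65988540649414), 3.3334035873413086)
rail [ 250  231  164   21 1288] [ 0.6005 -0.0118  0.0168] 0.029345905499950586 ((603.3311767578125, 7.942352294921875), (449.44598388671875, 44.10560607910156), 88.56282806396484)
case [208 279  72  45 931] [0.4332 0.2446 0.0462] 0.05713831515927884 ((433.57611083984375, 242.85906982421875), (181.16897583007812, 88.51313781738281), 80.4713363647461)
counter [456 267  43  27 726] [ 0.5048 -0.3852  0.0542] 0.1082189334449296 ((505.7568664550781, -386.0182189941406), (61.06870651245117, 120.54277801513672), 11.65652847290039)
counter [511 283  12  42 297] [ 0.4438 -0.508   0.025 ] 0.033871573301991004 ((438.0998229980469, -505.0875244140625), (113.00594329833984, 29.595746994018555), 0.5635485053062439)
```

View pics/crop1.png

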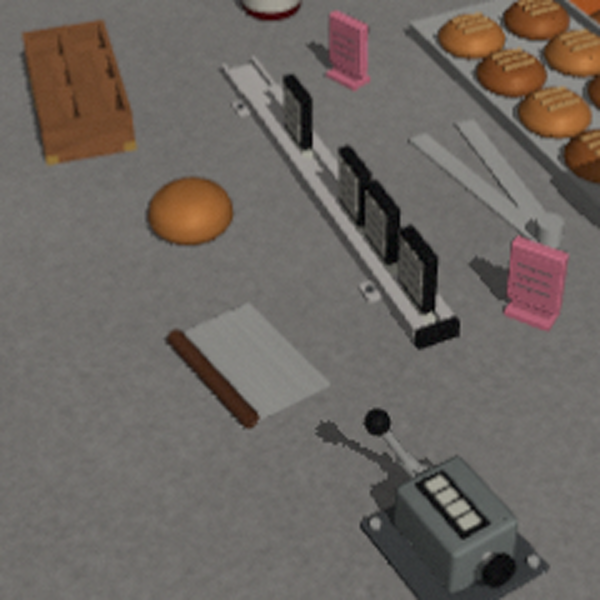

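The crop confirms four black slabs with white paper standing in the rail: crop (298,112), (353,185), (381,222) and (417,268). The pink stands at (348,48) and (538,282) are off the rail and excluded. The case is empty. I'll move above the first holder.

```bash

python3 -m handwheel '[[0.02,-0.02,0,0,0,-0.03],[0.04,-0.045,0,0,0,-0.06],[0.06,-0.07,0,0,0,-0.09],[0.08,-0.095,0,0,0,-0.12],[0.1,-0.12,0,0,0,-0.15],[0.12,-0.14,0,0,0,-0.18],[0.14,-0.16,0,0,0,-0.2],[0.15,-0.178,0,0,0,-0.223]]' -0.1
python3 -m handwheel '[[0.02,-0.02,0,0,0,-0.03],[0.04,-0.045,0,0,0,-0.06],[0.06,-0.07,0,0,0,-0.09],[0.08,-0.095,0,0,0,-0.12],[0.1,-0.12,0,0,0,-0.15],[0.12,-0.14,0,0,0,-0.18],[0.14,-0.16,0,0,0,-0.2],[0.15,-0.178,0,0,0,-0.223]]'
python3 -m handwheel '[[0.02,-0.02,0,0,0,-0.03],[0.04,-0.045,-0.01,0,0,-0.06],[0.06,-0.07,-0.02,0,0,-0.09],[0.08,-0.095,-0.03,0,0,-0.12],[0.1,-0.12,-0.04,0,0,-0.15],[0.12,-0.15,-0.05,0,0,-0.18],[0.146,-0.178,-0.06,0,0,-0.224],[0.146,-0.178,-0.06,0,0,-0.224]]'
python3 - <<'E'
from h import *
pc=pose('wrist'); im,d=cams.capture('wrist'); cv2.imwrite('pics/w0.png',im)
s=bot.read_state(); print(s['position'],s['tcp_rot'],s['opening'],s['force'],s['time_s'])
C=cloud(d,'wrist',pc);X,Y,Z=C[...,0],C[...,1],C[...,2]
np.save('w0.npy',C)
m=((Z>.06)&(Z<.1)&(abs(X-.6)<.06)&(abs(Y)<.26)&(d>0.05)).astype(np.uint8)
n,l,st,_=cv2.connectedComponentsWithStats(m)
for i in range(1,n):
    if st[i,4]>40: P=C[l==i]; print(st[i],P.mean(0),P[:,2].max(),cv2.minAreaRect(P[:,:2].astype(np.float32)*1000))
E
```

```text
time_s: 1.67
position: [0.3093, 0.426, 0.2479]
tcp_rot: [[-0.763, 0.647, 0.002], [0.647, 0.763, 0.001], [-0.001, 0.002, -1.0]]
force: [0.6, -0.3, 0.2]
opening: 0.495
grasp_force: 0.0
time_s: 2.33
position: [0.4597, 0.2476, 0.2479]
tcp_rot: [[-0.409, 0.912, 0.003], [0.912, 0.409, 0.0], [-0.001, 0.003, -1.0]]
force: [-0.2, -0.2, -0.1]
opening: 0.451
grasp_force: 0.0
time_s: 3.0
position: [0.6078, 0.0653, 0.186]
tcp_rot: [[0.031, 1.0, 0.004], [1.0, -0.031, -0.003], [-0.002, 0.004, -1.0]]
force: [0.2, 0.4, 0.2]
opening: 0.449
grasp_force: 0.0
[0.6052 0.0678 0.1864] [[ 0.0275  0.9996  0.0007]
 [ 0.9996 -0.0275 -0.0005]
 [-0.0005  0.0007 -1.    ]] 0.4480161230733751 [-0.4308  0.2053 -0.5292] 3.05
[ 306  207   18   65 1117] [0.6041 0.074  0.0774] 0.08088198458005283 ((603.87841796875, 71.49380493164062), (46.29936981201172, 13.0350923538208), 88.120849609375)
[309 372  16  34 529] [ 0.601  -0.0577  0.0781] 0.08068609995964311 ((600.6520385742188, -65.70885467529297), (51.170684814453125, 13.162686347961426), 88.51908874511719)
```

View pics/w0.png

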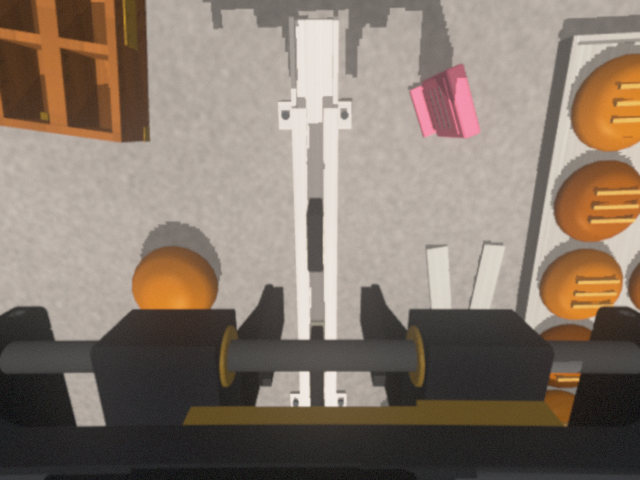

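The wrist view shows the empty gap at the rail's open end (rows 20 to 110 at column 318). The first holder is at (316,235), and the bun is clear of it at (175,285). I'll locate the gap, then descend.

```bash

python3 - <<'E'
from h import *
C=np.load('w0.npy')
print(C[22,318],C[112,299],C[112,333],C[60,318],C[300,299],C[300,333],C[118,299],C[104,299])
# rail end profile
print([ (r,C[r,318].round(3).tolist()) for r in (12,14,16,18,20,22,24)])
for r in range(92,124,4): print(r,C[r,301,1:],C[r,332,1:])
E
python3 -m handwheel '[[0.001,0.001,-0.02,0,0,0],[0.001,0.001,-0.04,0,0,0],[0.001,0.001,-0.06,0,0,0],[0.001,0.001,-0.08,0,0,0],[0.001,0.001,-0.1,0,0,0],[0.001,0.001,-0.1155,0,0,0],[0.001,0.001,-0.1155,0,0,0],[0.001,0.001,-0.1155,0,0,0]]'
python3 -m handwheel '[[0,0,0,0,0,0],[0,0,0,0,0,0],[0,0,0,0,0,0],[0,0,0,0,0,0],[0,0,0,0,0,0],[0,0,0,0,0,0],[0,0,0,0,0,0],[0,0,0,0,0,0]]' -1
```

```text
[0.6115 0.2297 0.0044] [0.5939 0.1638 0.0176] [0.6216 0.163  0.0172] [0.6106 0.2031 0.0049] [ 0.5853 -0.0063  0.0166] [ 0.6181 -0.007   0.0174] [0.5936 0.1592 0.0167] [0.5935 0.1706 0.0046]
[(12, [0.612, 0.237, 0.002]), (14, [0.612, 0.236, 0.0]), (16, [0.612, 0.235, 0.001]), (18, [0.612, 0.234, -0.001]), (20, [0.612, 0.231, 0.004]), (22, [0.612, 0.23, 0.004]), (24, [0.611, 0.228, 0.006])]
92 [0.1797 0.0053] [0.1791 0.0037]
96 [0.1768 0.0038] [0.176  0.0047]
100 [0.1735 0.0063] [0.1729 0.0047]
104 [0.1706 0.0047] [0.1697 0.0053]
108 [0.1668 0.0165] [0.166  0.0168]
112 [0.1637 0.0176] [0.163  0.0165]
116 [0.1607 0.0164] [0.16   0.0168]
120 [0.1576 0.0174] [0.1569 0.0162]
time_s: 3.72
position: [0.6028, 0.0729, 0.0718]
tcp_rot: [[0.022, 1.0, -0.002], [1.0, -0.022, 0.0], [0.0, -0.002, -1.0]]
force: [0.2, 0.6, 0.3]
opening: 0.45
grasp_force: 0.0
time_s: 4.38
position: [0.6042, 0.0719, 0.0727]
tcp_rot: [[0.023, 1.0, 0.001], [1.0, -0.023, -0.0], [0.0, 0.001, -1.0]]
force: [-1.6, -0.2, 5.5]
opening: 0.137
grasp_force: 30.0
```

```bash

python3 -m handwheel '[[0.0005,0.02,0.0005,0,0,0],[0.001,0.04,0.0005,0,0,0],[0.0015,0.06,0.0005,0,0,0],[0.002,0.08,0.0005,0,0,0],[0.0025,0.1,0.0005,0,0,0],[0.003,0.12,0.0005,0,0,0],[0.003,0.129,0.0005,0,0,0],[0.003,0.129,0.0005,0,0,0]]'
python3 -m handwheel '[[0,0,0,0,0,0],[0,0,0.01,0,0,0],[0,0,0.02,0,0,0],[0,0,0.04,0,0,0],[0,0,0.06,0,0,0],[0,0,0.08,0,0,0],[0,0,0.1,0,0,0],[0,0,0.1,0,0,0]]'
python3 -m handwheel '[[-0.02,-0.01,0,0,0,-0.01],[-0.05,-0.02,0,0,0,-0.02],[-0.08,-0.04,0,0,0,-0.04],[-0.11,-0.05,0,0,0,-0.05],[-0.14,-0.07,0,0,0,-0.06],[-0.17,-0.08,0,0,0,-0.065],[-0.18,-0.08,0,0,0,-0.065],[-0.18,-0.08,0,0,0,-0.065]]'
cat > wc.py <<'E'
from h import *
import sys
pc=pose('wrist'); im,d=cams.capture('wrist'); cv2.imwrite(f'pics/{sys.argv[1]}.png',im)
s=bot.read_state(); print(s['position'],s['tcp_rot'][:,1],s['opening'],s['grasp_force'],s['force'],s['time_s'])
C=cloud(d,'wrist',pc); np.save('w.npy',C); X,Y,Z=C[...,0],C[...,1],C[...,2]
B,G,R=[im[...,i].astype(int) for i in range(3)]
m=((Z>.038)&(Z<.053)&(abs(X-.43)<.12)&(abs(Y-.24)<.16)&(d>.05)&(R>B*1.5)).astype(np.uint8)
n,l,st,_=cv2.connectedComponentsWithStats(m)
i=1+np.argmax(st[1:,4]); P=C[l==i][:,:2].astype(np.float32)*1000
print('case rim',st[i],cv2.minAreaRect(P))
p=[r['position'] for r in models.tip_of('case_c0','wrist') if r['conf']>.4]
if p: print('slots',onz(p,.006,'wrist',pc)[:,:2],np.round(p).tolist())
E
python3 wc.py w1
```

```text
time_s: 5.05
position: [0.607, 0.203, 0.0727]
tcp_rot: [[0.021, 1.0, 0.001], [1.0, -0.021, 0.001], [0.001, 0.001, -1.0]]
force: [-0.1, 0.7, 2.2]
opening: 0.138
grasp_force: 30.0
time_s: 5.72
position: [0.6097, 0.2002, 0.1777]
tcp_rot: [[0.024, 1.0, 0.009], [1.0, -0.024, 0.001], [0.001, 0.009, -1.0]]
force: [0.4, -0.6, -0.5]
opening: 0.134
grasp_force: 30.0
time_s: 6.38
position: [0.4228, 0.1202, 0.1722]
tcp_rot: [[0.154, 0.988, -0.005], [0.988, -0.154, -0.0], [-0.001, -0.005, -1.0]]
force: [-0.3, -0.6, -2.1]
opening: 0.137
grasp_force: 30.0
[0.4263 0.1205 0.1726] [ 0.9881 -0.1535 -0.0001] 0.13678621918216266 29.999661825131625 [-0.0625  0.573  -0.8463] 6.4333
case rim [  240     0   137   206 10690] ((428.610107421875, 218.3987579345703), (134.27755737304688, 88.03648376464844), 80.58369445800781)
slots [[0.4472 0.1818]
 [0.4552 0.2371]
 [0.4038 0.1866]
 [0.4111 0.2457]] [[339.0, 155.0], [340.0, 82.0], [287.0, 157.0], [282.0, 79.0]]
```

View pics/w1.png

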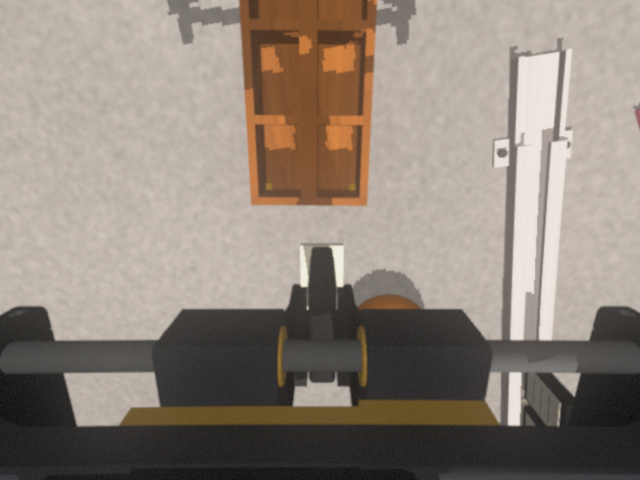

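The holder is gripped upright at (322,300). The case is empty, with its near edge at row 205 and columns 250–367, in line with my estimate. I'll insert in c2, the far left compartment.

```bash

python3 -m handwheel '[[-0.001,0.03,0,0,0,-0.005],[-0.002,0.06,0,0,0,-0.005],[-0.003,0.09,0,0,0,-0.005],[-0.004,0.12,0,0,0,-0.005],[-0.005,0.15,0,0,0,-0.005],[-0.006,0.175,0,0,0,-0.005],[-0.006,0.181,0,0,0,-0.005],[-0.006,0.181,0,0,0,-0.005]]'
python3 -m handwheel '[[0,0,-0.02,0,0,0],[0,0,-0.035,0,0,0],[0,0,-0.045,0,0,0],[0,0,-0.052,0,0,0],[0,0,-0.056,0,0,0],[0,0,-0.06,0,0,0],[0,0,-0.06,0,0,0],[0,0,-0.06,0,0,0]]'
python3 -m handwheel '[[0,0,-0.006,0,0,0],[0,0,-0.012,0,0,0],[0,0,-0.018,0,0,0],[0,0,-0.024,0,0,0],[0,0,-0.03,0,0,0],[0,0,-0.036,0,0,0],[0,0,-0.037,0,0,0],[0,0,-0.037,0,0,0]]'
```

```text
time_s: 7.15
position: [0.4227, 0.3045, 0.1725]
tcp_rot: [[0.159, 0.987, 0.003], [0.987, -0.159, 0.001], [0.002, 0.003, -1.0]]
force: [0.5, -0.4, -1.1]
opening: 0.135
grasp_force: 30.0
time_s: 7.82
position: [0.4212, 0.3019, 0.1128]
tcp_rot: [[0.163, 0.987, 0.0], [0.987, -0.163, 0.0], [0.0, 0.0, -1.0]]
force: [-1.0, 0.1, 0.1]
opening: 0.134
grasp_force: 30.0
time_s: 8.48
position: [0.4207, 0.3019, 0.075]
tcp_rot: [[0.162, 0.987, -0.001], [0.987, -0.162, -0.0], [-0.001, -0.001, -1.0]]
force: [-0.8, -0.3, -1.4]
opening: 0.14
grasp_force: 30.0
```

```bash

python3 -m handwheel '[[0,0,0,0,0,0],[0,0,0,0,0,0],[0,0,0,0,0,0],[0,0,0.02,0,0,0],[0,0,0.04,0,0,0],[0,0,0.06,0,0,0],[0,0,0.08,0,0,0],[0,0,0.1,0,0,0]]' -0.3
python3 -m handwheel '[[0.02,-0.02,0,0,0,0],[0.04,-0.04,0,0,0,0.01],[0.06,-0.07,0,0,0,0.02],[0.08,-0.1,0,0,0,0.03],[0.1,-0.13,0,0,0,0.04],[0.12,-0.16,0,0,0,0.05],[0.14,-0.19,0,0,0,0.06],[0.16,-0.22,0,0,0,0.07]]'
python3 -m handwheel '[[0.01,-0.03,0,0,0,0],[0.02,-0.06,0,0,0,0],[0.02,-0.09,0,0,0,0],[0.02,-0.12,0,0,0,0],[0.02,-0.137,0,0,0,0],[0.02,-0.137,0,0,0,0],[0.02,-0.137,-0.02,0,0,0],[0.02,-0.137,-0.04,0,0,0]]'
python3 - <<'E'
from h import *
im,d=cams.capture('top');C=cloud(d,'top');X,Y,Z=C[...,0],C[...,1],C[...,2]
s=bot.read_state(); print(s['position'],s['tcp_rot'][:,1])
for nm,m in(('rail',(Z>.05)&(Z<.095)&(abs(X-.6)<.04)&(abs(Y)<.26)),('case',(Z>.03)&(Z<.055)&(abs(X-.43)<.12)&(abs(Y-.24)<.15)),('in',(Z>.06)&(Z<.1)&(abs(X-.43)<.12)&(abs(Y-.24)<.15))):
    n,l,st,_=cv2.connectedComponentsWithStats(m.astype(np.uint8))
    for i in range(1,n):
        if st[i,4]>15: P=C[l==i]; print(nm,st[i,4],P.mean(0),cv2.minAreaRect(P[:,:2].astype(np.float32)*1000))
E
```

```text
time_s: 9.15
position: [0.4207, 0.3019, 0.1767]
tcp_rot: [[0.162, 0.987, 0.0], [0.987, -0.162, 0.0], [0.0, 0.0, -1.0]]
force: [-0.8, 0.5, -0.3]
opening: 0.346
grasp_force: 0.0
time_s: 9.82
position: [0.5815, 0.0803, 0.1759]
tcp_rot: [[0.022, 1.0, 0.0], [1.0, -0.022, 0.0], [0.0, 0.0, -1.0]]
force: [0.3, 0.0, 0.5]
opening: 0.35
grasp_force: 0.0
time_s: 10.48
position: [0.6019, -0.0553, 0.1366]
tcp_rot: [[0.024, 1.0, 0.004], [1.0, -0.024, -0.001], [-0.001, 0.004, -1.0]]
force: [-0.1, 0.6, -0.7]
opening: 0.347
grasp_force: 0.0
[ 0.5987 -0.0541  0.1319] [ 0.9997 -0.0235 -0.0053]
rail 99 [ 0.5967 -0.1737  0.076 ] ((597.125732421875, -173.39019775390625), (45.38119125366211, 12.287409782409668), 89.6661376953125)
case 580 [0.4473 0.2592 0.0463] ((432.9151611328125, 242.82301330566406), (180.8717041015625, 88.59089660644531), 80.03446960449219)
in 102 [0.4236 0.3008 0.0795] ((423.06146240234375, 301.71148681640625), (46.615814208984375, 14.280787467956543), 81.04350280761719)
```

```bash

python3 -m handwheel '[[0,0.0005,-0.02,0,0,0],[0,0.0005,-0.04,0,0,0],[0,0.0005,-0.055,0,0,0],[0,0.0005,-0.0635,0,0,0],[0,0.0005,-0.0635,0,0,0],[0,0.0005,-0.0635,0,0,0],[0,0.0005,-0.0635,0,0,0],[0,0.0005,-0.0635,0,0,0]]'
python3 -m handwheel '[[0,0,0,0,0,0],[0,0,0,0,0,0],[0,0,0,0,0,0],[0,0,0,0,0,0],[0,0,0,0,0,0],[0,0,0,0,0,0],[0,0,0,0,0,0],[0,0,0,0,0,0]]' -1
python3 -m handwheel '[[0.0005,0.02,0.0005,0,0,0],[0.001,0.05,0.0005,0,0,0],[0.002,0.08,0.0005,0,0,0],[0.003,0.11,0.0005,0,0,0],[0.0035,0.14,0.0005,0,0,0],[0.004,0.17,0.0005,0,0,0],[0.005,0.2,0.0005,0,0,0],[0.0055,0.22,0.0005,0,0,0]]'
python3 -m handwheel '[[0.0005,0.02,0,0,0,0],[0.0008,0.035,0,0,0,0],[0.0008,0.035,0,0,0,0],[0.0008,0.035,0.01,0,0,0],[0.0008,0.035,0.03,0,0,0],[0.0008,0.035,0.05,0,0,0],[0.0008,0.035,0.07,0,0,0],[0.0008,0.035,0.1,0,0,0]]'
```

```text
time_s: 11.2
position: [0.6018, -0.0546, 0.0733]
tcp_rot: [[0.023, 1.0, 0.002], [1.0, -0.023, -0.001], [-0.001, 0.002, -1.0]]
force: [-0.2, -0.2, -0.8]
opening: 0.35
grasp_force: 0.0
time_s: 11.87
position: [0.601, -0.0546, 0.0723]
tcp_rot: [[0.023, 1.0, 0.0], [1.0, -0.023, -0.0], [-0.0, 0.0, -1.0]]
force: [-0.8, -0.3, 3.9]
opening: 0.136
grasp_force: 30.0
time_s: 12.53
position: [0.6061, 0.1682, 0.0724]
tcp_rot: [[0.021, 1.0, 0.0], [1.0, -0.021, 0.001], [0.001, 0.0, -1.0]]
force: [0.6, -1.2, 0.1]
opening: 0.132
grasp_force: 30.0
time_s: 13.2
position: [0.6057, 0.1984, 0.1719]
tcp_rot: [[0.025, 1.0, -0.005], [1.0, -0.025, -0.001], [-0.001, -0.005, -1.0]]
force: [-0.9, 0.4, -0.6]
opening: 0.133
grasp_force: 30.0
```

```bash

python3 -m handwheel '[[-0.02,-0.01,0,0,0,-0.01],[-0.05,-0.02,0,0,0,-0.02],[-0.08,-0.04,0,0,0,-0.04],[-0.11,-0.05,0,0,0,-0.05],[-0.14,-0.07,0,0,0,-0.06],[-0.17,-0.08,0,0,0,-0.07],[-0.18,-0.08,0,0,0,-0.07],[-0.18,-0.08,0,0,0,-0.07]]'
python3 wc.py w2
```

```text
time_s: 13.87
position: [0.4235, 0.1192, 0.1728]
tcp_rot: [[0.165, 0.986, -0.004], [0.986, -0.165, -0.0], [-0.001, -0.004, -1.0]]
force: [1.4, 0.2, -0.5]
opening: 0.138
grasp_force: 30.0
[0.4269 0.1196 0.1731] [ 0.9865 -0.1639  0.0007] 0.13391054998573057 29.999774310272187 [ 0.5557  0.134  -0.2699] 13.9167
case rim [  235     0   138   204 10746] ((428.5567932128906, 218.23953247070312), (133.81944274902344, 88.32948303222656), 80.65454864501953)
slots [[0.4011 0.1858]
 [0.446  0.1804]
 [0.4116 0.2445]
 [0.454  0.2386]] [[282.0, 158.0], [336.0, 156.0], [280.0, 80.0], [335.0, 79.0]]
```

```bash

python3 -m handwheel '[[-0.004,0.03,0,0,0,0],[-0.008,0.06,0,0,0,0],[-0.012,0.09,0,0,0,0],[-0.016,0.12,0,0,0,0],[-0.016,0.1245,0,0,0,0],[-0.016,0.1245,0,0,0,0],[-0.016,0.1245,0,0,0,0],[-0.016,0.1245,-0.02,0,0,0]]'
python3 -m handwheel '[[0,0,-0.015,0,0,0],[0,0,-0.025,0,0,0],[0,0,-0.032,0,0,0],[0,0,-0.036,0,0,0],[0,0,-0.04,0,0,0],[0,0,-0.04,0,0,0],[0,0,-0.04,0,0,0],[0,0,-0.04,0,0,0]]'
python3 -m handwheel '[[0,0,-0.006,0,0,0],[0,0,-0.012,0,0,0],[0,0,-0.018,0,0,0],[0,0,-0.024,0,0,0],[0,0,-0.03,0,0,0],[0,0,-0.036,0,0,0],[0,0,-0.037,0,0,0],[0,0,-0.037,0,0,0]]'
```

```text
time_s: 14.63
position: [0.4147, 0.2453, 0.1548]
tcp_rot: [[0.162, 0.987, 0.008], [0.987, -0.162, 0.002], [0.003, 0.007, -1.0]]
force: [0.6, 0.4, -0.2]
opening: 0.135
grasp_force: 30.0
time_s: 15.3
position: [0.4116, 0.245, 0.113]
tcp_rot: [[0.162, 0.987, 0.001], [0.987, -0.162, 0.0], [0.0, 0.001, -1.0]]
force: [-0.1, -0.0, -0.6]
opening: 0.132
grasp_force: 30.0
time_s: 15.97
position: [0.4109, 0.2448, 0.0749]
tcp_rot: [[0.162, 0.987, -0.001], [0.987, -0.162, -0.0], [-0.001, -0.001, -1.0]]
force: [1.1, 0.3, -1.0]
opening: 0.136
grasp_force: 30.0
```

```bash

python3 -m handwheel '[[0,0,0,0,0,0],[0,0,0,0,0,0],[0,0,0,0,0,0],[0,0,0.02,0,0,0],[0,0,0.04,0,0,0],[0,0,0.06,0,0,0],[0,0,0.08,0,0,0],[0,0,0.1,0,0,0]]' -0.3
python3 -m handwheel '[[0.02,-0.02,0,0,0,0],[0.04,-0.04,0,0,0,0.01],[0.06,-0.07,0,0,0,0.02],[0.08,-0.1,0,0,0,0.03],[0.1,-0.13,0,0,0,0.04],[0.12,-0.16,0,0,0,0.05],[0.14,-0.19,0,0,0,0.06],[0.16,-0.22,0,0,0,0.07]]'
python3 -m handwheel '[[0.01,-0.03,0,0,0,0],[0.02,-0.06,0,0,0,0],[0.0285,-0.09,0,0,0,0],[0.0285,-0.12,0,0,0,0],[0.0285,-0.132,0,0,0,0],[0.0285,-0.132,0,0,0,0],[0.0285,-0.132,-0.02,0,0,0],[0.0285,-0.132,-0.04,0,0,0]]'
cat > tc.py <<'E'
from h import *
import sys
im,d=cams.capture('top');cv2.imwrite(f'pics/{sys.argv[1]}.png',im);C=cloud(d,'top');X,Y,Z=C[...,0],C[...,1],C[...,2]
s=bot.read_state(); print(s['position'],s['tcp_rot'][:,1])
for nm,m in(('rail',(Z>.05)&(Z<.095)&(abs(X-.6)<.04)&(abs(Y)<.26)),('case',(Z>.03)&(Z<.055)&(abs(X-.43)<.12)&(abs(Y-.24)<.15)),('in',(Z>.06)&(Z<.1)&(abs(X-.43)<.12)&(abs(Y-.24)<.15))):
    n,l,st,_=cv2.connectedComponentsWithStats(m.astype(np.uint8))
    for i in range(1,n):
        if st[i,4]>15: P=C[l==i]; print(nm,st[i,4],P.mean(0),cv2.minAreaRect(P[:,:2].astype(np.float32)*1000))
E
python3 tc.py t2
```

```text
time_s: 16.63
position: [0.411, 0.2449, 0.1768]
tcp_rot: [[0.162, 0.987, 0.0], [0.987, -0.162, 0.0], [0.0, 0.0, -1.0]]
force: [1.4, -0.2, -0.5]
opening: 0.349
grasp_force: 0.0
time_s: 17.3
position: [0.5718, 0.0233, 0.1759]
tcp_rot: [[0.022, 1.0, 0.0], [1.0, -0.022, 0.0], [0.0, 0.0, -1.0]]
force: [0.6, 1.0, 0.9]
opening: 0.349
grasp_force: 0.0
time_s: 17.97
position: [0.6002, -0.106, 0.1365]
tcp_rot: [[0.023, 1.0, 0.003], [1.0, -0.023, -0.0], [-0.0, 0.003, -1.0]]
force: [0.0, 0.6, -0.3]
opening: 0.353
grasp_force: 0.0
[ 0.597  -0.1047  0.1318] [ 0.9997 -0.0227 -0.0061]
case 669 [0.4405 0.2662 0.0461] ((433.03521728515625, 242.6795654296875), (179.85592651367188, 88.435791015625), 80.05046844482422)
in 103 [0.4236 0.3006 0.0789] ((423.0252990722656, 301.5098876953125), (46.43013381958008, 14.169401168823242), 80.93447875976562)
in 102 [0.4142 0.2428 0.0791] ((413.8154602050781, 243.56410217285156), (47.087074279785156, 13.702449798583984), 80.4783935546875)
```

```bash

python3 -m handwheel '[[0,0,-0.02,0,0,0],[0,0,-0.04,0,0,0],[0,0,-0.055,0,0,0],[0,0,-0.0635,0,0,0],[0,0,-0.0635,0,0,0],[0,0,-0.0635,0,0,0],[0,0,-0.0635,0,0,0],[0,0,-0.0635,0,0,0]]'
python3 -m handwheel '[[0,0,0,0,0,0],[0,0,0,0,0,0],[0,0,0,0,0,0],[0,0,0,0,0,0],[0,0,0,0,0,0],[0,0,0,0,0,0],[0,0,0,0,0,0],[0,0,0,0,0,0]]' -1
python3 -m handwheel '[[0.0005,0.02,0.0005,0,0,0],[0.001,0.05,0.0005,0,0,0],[0.002,0.08,0.0005,0,0,0],[0.003,0.11,0.0005,0,0,0],[0.0035,0.14,0.0005,0,0,0],[0.004,0.17,0.0005,0,0,0],[0.005,0.2,0.0005,0,0,0],[0.0055,0.22,0.0005,0,0,0]]'
python3 -m handwheel '[[0.0005,0.02,0,0,0,0],[0.001,0.05,0,0,0,0],[0.002,0.08,0,0,0,0],[0.002,0.087,0,0,0,0],[0.002,0.087,0,0,0,0],[0.002,0.087,0.03,0,0,0],[0.002,0.087,0.06,0,0,0],[0.002,0.087,0.1,0,0,0]]'
python3 -m handwheel '[[-0.02,-0.01,0,0,0,-0.01],[-0.05,-0.02,0,0,0,-0.02],[-0.08,-0.04,0,0,0,-0.04],[-0.11,-0.05,0,0,0,-0.05],[-0.14,-0.07,0,0,0,-0.06],[-0.17,-0.08,0,0,0,-0.07],[-0.18,-0.08,0,0,0,-0.07],[-0.18,-0.08,0,0,0,-0.07]]'
python3 wc.py w3
```

```text
time_s: 18.68
position: [0.6005, -0.107, 0.0733]
tcp_rot: [[0.023, 1.0, 0.002], [1.0, -0.023, -0.001], [-0.001, 0.002, -1.0]]
force: [0.8, 0.1, 1.0]
opening: 0.351
grasp_force: 0.0
time_s: 19.35
position: [0.5997, -0.1071, 0.0723]
tcp_rot: [[0.023, 1.0, 0.0], [1.0, -0.023, -0.0], [-0.0, 0.0, -1.0]]
force: [-0.4, 0.6, 2.9]
opening: 0.136
grasp_force: 30.0
time_s: 20.02
position: [0.6048, 0.1157, 0.0723]
tcp_rot: [[0.022, 1.0, -0.0], [1.0, -0.022, 0.001], [0.001, -0.0, -1.0]]
force: [-0.0, 0.2, 1.4]
opening: 0.138
grasp_force: 30.0
time_s: 20.68
position: [0.6051, 0.1982, 0.1705]
tcp_rot: [[0.024, 1.0, -0.007], [1.0, -0.024, -0.002], [-0.002, -0.007, -1.0]]
force: [1.4, -0.4, -0.8]
opening: 0.134
grasp_force: 30.0
time_s: 21.35
position: [0.4232, 0.1187, 0.1722]
tcp_rot: [[0.164, 0.986, -0.005], [0.986, -0.164, -0.0], [-0.001, -0.005, -1.0]]
force: [-0.6, 0.2, -0.3]
opening: 0.134
grasp_force: 30.0
[0.4267 0.1191 0.1727] [ 0.9865 -0.1636  0.    ] 0.13902590850279134 29.999870974570513 [ 0.9771 -0.4077 -0.676 ] 21.4
case rim [  236     0   137   203 10401] ((428.55194091796875, 217.93234252929688), (132.3756866455078, 88.09378814697266), 80.67701721191406)
slots [[0.4573 0.2381]
 [0.4026 0.1876]] [[340.0, 78.0], [284.0, 155.0]]
```

```bash

python3 -m handwheel '[[0.005,0.02,0,0,0,0],[0.01,0.04,0,0,0,0],[0.018,0.061,0,0,0,0],[0.018,0.061,0,0,0,0],[0.018,0.061,0,0,0,0],[0.018,0.061,0,0,0,0],[0.018,0.061,-0.01,0,0,0],[0.018,0.061,-0.02,0,0,0]]'
python3 -m handwheel '[[0,0,-0.015,0,0,0],[0,0,-0.025,0,0,0],[0,0,-0.032,0,0,0],[0,0,-0.036,0,0,0],[0,0,-0.04,0,0,0],[0,0,-0.04,0,0,0],[0,0,-0.04,0,0,0],[0,0,-0.04,0,0,0]]'
python3 -m handwheel '[[0,0,-0.006,0,0,0],[0,0,-0.012,0,0,0],[0,0,-0.018,0,0,0],[0,0,-0.024,0,0,0],[0,0,-0.03,0,0,0],[0,0,-0.036,0,0,0],[0,0,-0.037,0,0,0],[0,0,-0.037,0,0,0]]'
```

```text
time_s: 22.12
position: [0.4459, 0.1803, 0.1526]
tcp_rot: [[0.163, 0.987, 0.002], [0.987, -0.163, -0.0], [0.0, 0.002, -1.0]]
force: [-0.8, -0.1, -0.6]
opening: 0.133
grasp_force: 30.0
time_s: 22.78
position: [0.4456, 0.181, 0.1129]
tcp_rot: [[0.162, 0.987, 0.001], [0.987, -0.162, 0.0], [0.0, 0.001, -1.0]]
force: [0.2, 0.7, -0.1]
opening: 0.139
grasp_force: 30.0
time_s: 23.45
position: [0.4448, 0.1809, 0.0749]
tcp_rot: [[0.162, 0.987, -0.001], [0.987, -0.162, -0.0], [-0.0, -0.001, -1.0]]
force: [0.4, 0.4, -0.2]
opening: 0.136
grasp_force: 30.0
```

```bash

python3 -m handwheel '[[0,0,0,0,0,0],[0,0,0,0,0,0],[0,0,0,0,0,0],[0,0,0.02,0,0,0],[0,0,0.04,0,0,0],[0,0,0.06,0,0,0],[0,0,0.08,0,0,0],[0,0,0.1,0,0,0]]' -0.3
python3 -m handwheel '[[0.02,-0.02,0,0,0,0],[0.04,-0.04,0,0,0,0.01],[0.06,-0.07,0,0,0,0.02],[0.08,-0.1,0,0,0,0.03],[0.1,-0.13,0,0,0,0.04],[0.12,-0.16,0,0,0,0.05],[0.13,-0.19,0,0,0,0.06],[0.14,-0.22,0,0,0,0.07]]'
python3 -m handwheel '[[0.01,-0.03,0,0,0,0],[0.013,-0.06,0,0,0,0],[0.013,-0.09,0,0,0,0],[0.013,-0.12,0,0,0,0],[0.013,-0.134,0,0,0,0],[0.013,-0.134,0,0,0,0],[0.013,-0.134,-0.02,0,0,0],[0.013,-0.134,-0.04,0,0,0]]'
python3 tc.py t3
```

```text
time_s: 24.12
position: [0.445, 0.181, 0.1768]
tcp_rot: [[0.162, 0.987, 0.0], [0.987, -0.162, 0.0], [0.0, 0.0, -1.0]]
force: [0.3, -0.1, -0.5]
opening: 0.35
grasp_force: 0.0
time_s: 24.78
position: [0.5861, -0.0408, 0.1759]
tcp_rot: [[0.022, 1.0, 0.001], [1.0, -0.022, -0.0], [-0.0, 0.001, -1.0]]
force: [-0.0, 0.1, -0.0]
opening: 0.35
grasp_force: 0.0
time_s: 25.45
position: [0.5989, -0.1723, 0.1366]
tcp_rot: [[0.023, 1.0, 0.003], [1.0, -0.023, -0.001], [-0.0, 0.003, -1.0]]
force: [-0.7, 1.4, -1.1]
opening: 0.346
grasp_force: 0.0
[ 0.5959 -0.1706  0.1317] [ 0.9997 -0.0228 -0.0057]
case 925 [0.4331 0.2422 0.0463] ((433.0379943847656, 242.6315155029297), (180.5927734375, 88.47738647460938), 80.03132629394531)
in 93 [0.4454 0.1793 0.0797] ((445.001708984375, 179.89688110351562), (45.68019485473633, 13.8474702835083), 80.8167724609375)
in 105 [0.4237 0.3002 0.0789] ((423.4694519042969, 301.33270263671875), (47.83808517456055, 14.003777503967285), 82.21907043457031)
in 101 [0.4143 0.2429 0.0796] ((414.01190185546875, 244.11398315429688), (46.81818771362305, 13.866439819335938), 79.99713897705078)
```

```bash

python3 -m handwheel '[[0,0,-0.02,0,0,0],[0,0,-0.04,0,0,0],[0,0,-0.055,0,0,0],[0,0,-0.0635,0,0,0],[0,0,-0.0635,0,0,0],[0,0,-0.0635,0,0,0],[0,0,-0.0635,0,0,0],[0,0,-0.0635,0,0,0]]'
python3 -m handwheel '[[0,0,0,0,0,0],[0,0,0,0,0,0],[0,0,0,0,0,0],[0,0,0,0,0,0],[0,0,0,0,0,0],[0,0,0,0,0,0],[0,0,0,0,0,0],[0,0,0,0,0,0]]' -1
python3 -m handwheel '[[0.0005,0.02,0.0005,0,0,0],[0.001,0.05,0.0005,0,0,0],[0.002,0.08,0.0005,0,0,0],[0.003,0.11,0.0005,0,0,0],[0.0035,0.14,0.0005,0,0,0],[0.004,0.17,0.0005,0,0,0],[0.005,0.2,0.0005,0,0,0],[0.0055,0.22,0.0005,0,0,0]]'
python3 -m handwheel '[[0.0005,0.02,0,0,0,0],[0.001,0.05,0,0,0,0],[0.002,0.08,0,0,0,0],[0.003,0.11,0,0,0,0],[0.0035,0.14,0,0,0,0],[0.0035,0.153,0,0,0,0],[0.0035,0.153,0,0,0,0],[0.0035,0.153,0,0,0,0]]'
python3 -m handwheel '[[0,0,0.01,0,0,0],[0,0,0.04,0,0,0],[0,0,0.07,0,0,0],[0,0,0.1,0,0,0],[-0.03,-0.02,0.1,0,0,-0.01],[-0.06,-0.03,0.1,0,0,-0.02],[-0.09,-0.04,0.1,0,0,-0.03],[-0.11,-0.05,0.1,0,0,-0.04]]'
python3 -m handwheel '[[-0.02,-0.01,0,0,0,-0.01],[-0.05,-0.02,0,0,0,-0.02],[-0.07,-0.03,0,0,0,-0.03],[-0.07,-0.03,0,0,0,-0.03],[-0.07,-0.03,0,0,0,-0.03],[-0.07,-0.03,0,0,0,-0.03],[-0.07,-0.03,0,0,0,-0.03],[-0.07,-0.03,0,0,0,-0.03]]'
python3 wc.py w4
```

```text
time_s: 26.17
position: [0.599, -0.1731, 0.0734]
tcp_rot: [[0.023, 1.0, 0.002], [1.0, -0.023, -0.001], [-0.001, 0.002, -1.0]]
force: [0.3, 0.1, -0.7]
opening: 0.35
grasp_force: 0.0
time_s: 26.83
position: [0.5983, -0.1731, 0.0723]
tcp_rot: [[0.023, 1.0, 0.0], [1.0, -0.023, -0.0], [-0.0, 0.0, -1.0]]
force: [-1.1, -0.6, 3.5]
opening: 0.136
grasp_force: 30.0
time_s: 27.5
position: [0.6033, 0.0496, 0.0723]
tcp_rot: [[0.022, 1.0, -0.0], [1.0, -0.022, 0.001], [0.001, -0.0, -1.0]]
force: [-0.3, 0.5, -0.2]
opening: 0.136
grasp_force: 30.0
time_s: 28.17
position: [0.607, 0.2001, 0.0723]
tcp_rot: [[0.021, 1.0, -0.0], [1.0, -0.021, -0.001], [-0.001, -0.0, -1.0]]
force: [0.0, 0.5, 0.9]
opening: 0.137
grasp_force: 30.0
time_s: 28.83
position: [0.4935, 0.1476, 0.173]
tcp_rot: [[0.106, 0.994, -0.003], [0.994, -0.106, -0.001], [-0.001, -0.003, -1.0]]
force: [-0.7, 0.1, -1.3]
opening: 0.136
grasp_force: 30.0
time_s: 29.5
position: [0.4286, 0.1198, 0.1728]
tcp_rot: [[0.163, 0.987, 0.002], [0.987, -0.163, 0.0], [0.0, 0.002, -1.0]]
force: [0.4, 0.3, -0.8]
opening: 0.131
grasp_force: 30.0
[0.4283 0.1199 0.1726] [ 0.9867 -0.1623  0.001 ] 0.14097780208055508 29.999827570281923 [-0.1278 -0.627  -0.8263] 29.55
case rim [  227     0   137   206 10253] ((428.67279052734375, 219.00148010253906), (135.743896484375, 88.07501220703125), 80.72212982177734)
slots [[0.4013 0.1852]
 [0.4563 0.235 ]] [[276.0, 161.0], [331.0, 85.0]]
```

View pics/w4.png

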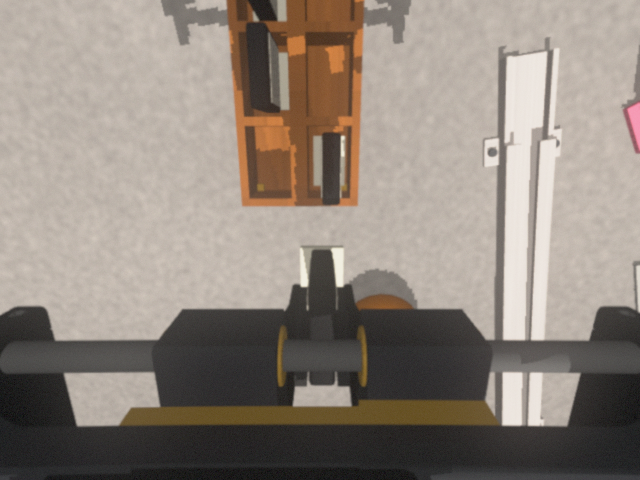

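The rail is empty and the case holds three holders: near right (332,168), middle left (265,65) and far left. I'll insert the fourth in c0, the empty near left compartment at (272,160).

```bash

python3 -m handwheel '[[-0.008,0.02,0,0,0,0],[-0.016,0.04,0,0,0,0],[-0.0255,0.0675,0,0,0,0],[-0.0255,0.0675,0,0,0,0],[-0.0255,0.0675,0,0,0,0],[-0.0255,0.0675,0,0,0,0],[-0.0255,0.0675,-0.01,0,0,0],[-0.0255,0.0675,-0.02,0,0,0]]'
python3 -m handwheel '[[0,0,-0.015,0,0,0],[0,0,-0.025,0,0,0],[0,0,-0.032,0,0,0],[0,0,-0.036,0,0,0],[0,0,-0.04,0,0,0],[0,0,-0.04,0,0,0],[0,0,-0.04,0,0,0],[0,0,-0.04,0,0,0]]'
python3 -m handwheel '[[0,0,-0.006,0,0,0],[0,0,-0.012,0,0,0],[0,0,-0.018,0,0,0],[0,0,-0.024,0,0,0],[0,0,-0.03,0,0,0],[0,0,-0.036,0,0,0],[0,0,-0.037,0,0,0],[0,0,-0.037,0,0,0]]'
python3 -m handwheel '[[0,0,0,0,0,0],[0,0,0,0,0,0],[0,0,0,0,0,0],[0,0,0.02,0,0,0],[0,0,0.04,0,0,0],[0,0,0.06,0,0,0],[0,0,0.08,0,0,0],[0,0,0.1,0,0,0]]' -0.3
```

```text
time_s: 30.27
position: [0.403, 0.1868, 0.1527]
tcp_rot: [[0.163, 0.987, 0.002], [0.987, -0.163, 0.0], [0.001, 0.002, -1.0]]
force: [-0.2, -0.2, -0.9]
opening: 0.135
grasp_force: 30.0
time_s: 30.93
position: [0.402, 0.1875, 0.1129]
tcp_rot: [[0.162, 0.987, 0.001], [0.987, -0.162, 0.0], [0.0, 0.001, -1.0]]
force: [-0.3, -0.2, -1.1]
opening: 0.135
grasp_force: 30.0
time_s: 31.6
position: [0.4013, 0.1874, 0.0749]
tcp_rot: [[0.162, 0.987, -0.002], [0.987, -0.162, -0.0], [-0.001, -0.001, -1.0]]
force: [-0.6, -0.1, -0.8]
opening: 0.135
grasp_force: 30.0
time_s: 32.27
position: [0.4015, 0.1874, 0.1768]
tcp_rot: [[0.162, 0.987, 0.0], [0.987, -0.162, 0.0], [0.0, 0.0, -1.0]]
force: [0.8, 0.5, 0.2]
opening: 0.351
grasp_force: 0.0
```

```bash

python3 - <<'E'
from h import *
d=np.load('top0.npy');C=cloud(d,'top')
X,Y,Z=C[...,0],C[...,1],C[...,2]
m=(abs(X-.5)<.15)&(abs(Y+.33)<.13)
for nm,mm in(('body',m&(Z>.045)&(Z<.065)),('base',m&(Z>.003)&(Z<.012)),('lever',m&(Z>.06))):
    P=C[mm]; print(nm,len(P),P.mean(0) if len(P) else '',cv2.minAreaRect(P[:,:2].astype(np.float32)*1000) if len(P) else '')
print(C[m&(Z>.065)])
s=np.load('side0.npy');S=cloud(s,'side'); 
print('side knob',S[366:373,358:365].reshape(-1,3)[::6])
# ray intersect knob side px(361,369) and top px
E
```

```text
body 563 [ 0.5072 -0.3897  0.0535] ((506.8277893066406, -388.1689453125), (56.7096061706543, 115.20421600341797), 6.35276985168457)
base 3071 [ 0.4985 -0.3254  0.0055] ((500.48773193359375, -329.78253173828125), (299.124267578125, 259.66241455078125), 0.14904828369617462)
lever 73 [ 0.483  -0.352   0.0854] ((499.2558898925781, -370.4734191894531), (41.79847717285156, 92.28839111328125), 23.73931312561035)
[[ 0.4922 -0.3375  0.0665]
 [ 0.4931 -0.4005  0.0654]
 [ 0.4896 -0.335   0.0657]
 [ 0.4896 -0.3375  0.0666]
 [ 0.4896 -0.3395  0.0691]
 [ 0.4869 -0.3332  0.0729]
 [ 0.4869 -0.3347  0.0776]
 [ 0.4869 -0.3372  0.0784]
 [ 0.487  -0.3414  0.0725]
 [ 0.4842 -0.3341  0.0801]
 [ 0.4843 -0.3377  0.0765]
 [ 0.4843 -0.3396  0.0796]
 [ 0.4816 -0.3364  0.0817]
 [ 0.4816 -0.3394  0.0806]
 [ 0.4816 -0.3387  0.094 ]
 [ 0.4817 -0.3406  0.0968]
 [ 0.479  -0.335   0.0874]
 [ 0.479  -0.3327  0.1072]
 [ 0.479  -0.3366  0.102 ]
 [ 0.4791 -0.3404  0.0976]
 [ 0.4791 -0.3459  0.097 ]
 [ 0.4764 -0.3305  0.1053]
 [ 0.4764 -0.3356  0.0956]
 [ 0.4764 -0.3358  0.1055]
 [ 0.4765 -0.3386  0.1049]
 [ 0.4765 -0.341
[... 321 characters left out ...]
3352  0.1079]
 [ 0.4713 -0.3378  0.1082]
 [ 0.4713 -0.342   0.1022]
 [ 0.4713 -0.3448  0.1012]
 [ 0.4714 -0.3478  0.1002]
 [ 0.4685 -0.3343  0.0904]
 [ 0.4686 -0.3342  0.1016]
 [ 0.4686 -0.3379  0.0975]
 [ 0.4687 -0.3384  0.1058]
 [ 0.4687 -0.3426  0.0998]
 [ 0.4688 -0.3439  0.1048]
 [ 0.4688 -0.3489  0.0961]
 [ 0.466  -0.3352  0.0978]
 [ 0.4661 -0.3364  0.1031]
 [ 0.4661 -0.3411  0.0951]
 [ 0.4662 -0.3409  0.1063]
 [ 0.4662 -0.3452  0.1001]]
side knob [[ 0.464  -0.343   0.1036]
 [ 0.4744 -0.3449  0.1006]
 [ 0.4712 -0.3474  0.1022]
 [ 0.4692 -0.3476  0.1009]
 [ 0.4674 -0.3474  0.0991]
 [ 0.4661 -0.3466  0.0964]
 [ 0.4636 -0.3477  0.0963]
 [ 0.4621 -0.3471  0.0939]
 [ 0.4718 -0.3503  0.0924]]
```

```bash

python3 -m handwheel '[[0,-0.03,0.01,0,0,0],[0,-0.06,0.02,0,0,0],[0,-0.1,0.02,0,0,0.01],[0,-0.14,0.02,0,0,0.02],[0,-0.18,0.02,0,0,0.03],[0,-0.21,0.02,0,0,0.04],[0,-0.24,0.02,0,0,0.05],[0,-0.26,0.02,0,0,0.06]]' -1
python3 -m handwheel '[[0,-0.03,0,0,0,0.01],[0,-0.06,0,0,0,0.01],[0.01,-0.09,0,0,0,0.01],[0.02,-0.12,0,0,0,0.01],[0.02,-0.15,0,0,0,0.01],[0.02,-0.18,0,0,0,0.01],[0.02,-0.2,0,0,0,0.01],[0.02,-0.2,0,0,0,0.01]]'
python3 tc.py t4; python3 - <<'E'
from h import *
im=cv2.imread('pics/top0.png'); v=im[255:310,415:515]
cv2.imwrite('pics/cnt.png',cv2.resize(v,None,fx=8,fy=8,interpolation=cv2.INTER_CUBIC))
i4=cv2.imread('pics/t4.png')[190:340,190:340]; cv2.imwrite('pics/cs.png',cv2.resize(i4,None,fx=4,fy=4,interpolation=cv2.INTER_CUBIC))
g=cv2.cvtColor(v,cv2.COLOR_BGR2HSV); 
E
```

```text
time_s: 32.93
position: [0.4019, -0.0752, 0.1961]
tcp_rot: [[0.044, 0.999, 0.002], [0.999, -0.044, -0.001], [-0.001, 0.002, -1.0]]
force: [-0.2, -0.3, -0.2]
opening: 0.007
grasp_force: 0.0
time_s: 33.6
position: [0.4227, -0.2774, 0.1961]
tcp_rot: [[0.027, 1.0, 0.003], [1.0, -0.027, -0.005], [-0.004, 0.003, -1.0]]
force: [0.7, 0.5, -1.1]
opening: 0.001
grasp_force: 0.0
[ 0.4218 -0.2745  0.1958] [ 0.9997 -0.026   0.0012]
case 925 [0.4332 0.2419 0.0461] ((433.0492858886719, 242.6787872314453), (180.58009338378906, 88.2149429321289), 80.1856689453125)
in 95 [0.4453 0.1791 0.0795] ((445.1997375488281, 180.05960083007812), (45.79420471191406, 13.585458755493164), 81.80591583251953)
in 102 [0.4236 0.3006 0.079 ] ((423.04779052734375, 301.2953796386719), (46.783477783203125, 13.506797790527344), 80.73655700683594)
in 100 [0.4142 0.2429 0.0789] ((413.6668701171875, 244.27203369140625), (46.488956451416016, 13.961750984191895), 81.15071105957031)
in 95 [0.4048 0.1857 0.0785] ((404.0677795410156, 186.51170349121094), (45.066619873046875, 13.819991111755371), 80.3207015991211)
```

View pics/cnt.png

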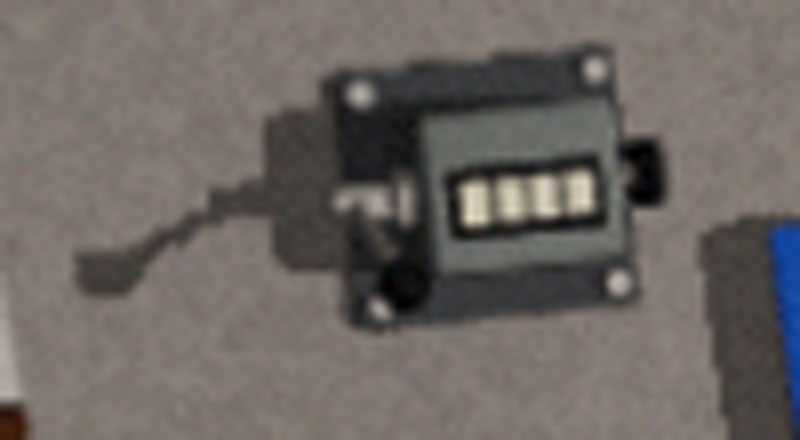

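View pics/cs.png

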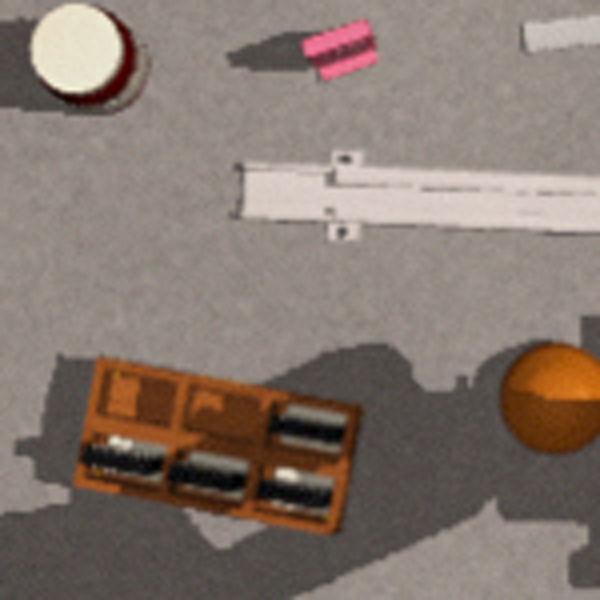

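The case shows four holders, at crop (310,425), (125,460), (210,473) and (297,490), all with tops at about 79 mm, so they are home. The rail is empty. The counter crop shows the plate turned about +6°, with the knob at crop (403,285), full picture (465,291). I'll go behind the knob.

```bash

python3 -m handwheel '[[0,-0.03,0,0,0,0.02],[0,-0.06,0,0,0,0.04],[0,-0.072,0,0,0,0.066],[0,-0.072,0,0,0,0.066],[0,-0.072,-0.03,0,0,0.066],[0,-0.072,-0.06,0,0,0.066],[0,-0.072,-0.0906,0,0,0.066],[0,-0.072,-0.0906,0,0,0.066]]'
python3 -m handwheel '[[0.005,0.0005,0,0,0,0],[0.01,0.001,0,0,0,0],[0.015,0.0015,0,0,0,0],[0.02,0.002,0,0,0,0],[0.025,0.0025,0,0,0,0],[0.03,0.003,0,0,0,0],[0.035,0.0035,0,0,0,0],[0.04,0.004,0,0,0,0]]'
python3 - <<'E'
from h import *
s=bot.read_state(); print(s['position'],s['tcp_rot'][:,1],s['force'])
im,d=cams.capture('side'); cv2.imwrite('pics/s1.png',cv2.resize(im[270:470,270:510],None,fx=3,fy=3,interpolation=cv2.INTER_CUBIC))
E
```

```text
time_s: 34.32
position: [0.4188, -0.3389, 0.1004]
tcp_rot: [[-0.109, 0.994, -0.008], [0.994, 0.109, 0.011], [0.012, -0.007, -1.0]]
force: [-0.0, 1.2, -1.2]
opening: 0.001
grasp_force: 0.0
time_s: 34.98
position: [0.4616, -0.3404, 0.1053]
tcp_rot: [[-0.109, 0.994, -0.001], [0.994, 0.109, 0.0], [0.0, -0.001, -1.0]]
force: [-2.4, 0.5, 2.2]
opening: 0.004
grasp_force: 1.4
[ 0.4616 -0.3404  0.1053] [ 0.994   0.1091 -0.001 ] [-2.4142  0.4989  2.2113]
```

View pics/s1.png

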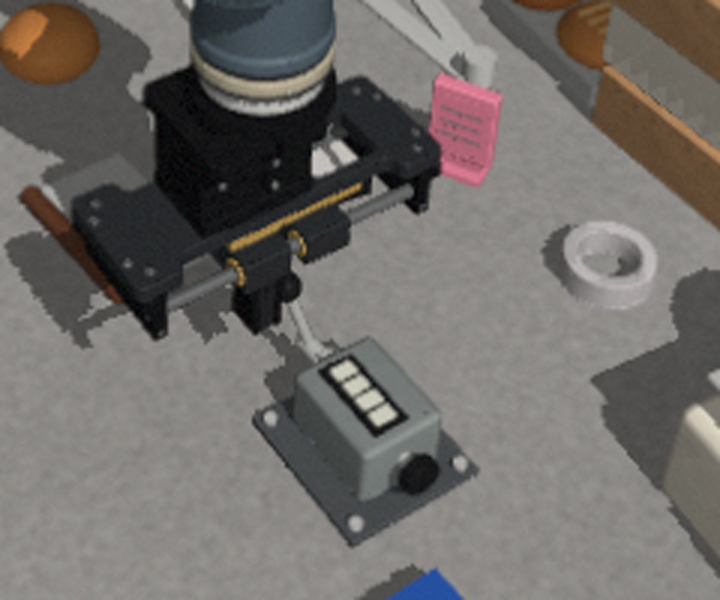

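The knob at crop (290,288) is against the +x face of the closed fingers at (257,300), and the body is clear. I'll push it over.

```bash

python3 -m handwheel '[[0.005,0.0005,0,0,0,0],[0.01,0.001,0,0,0,0],[0.015,0.0015,0,0,0,0],[0.02,0.002,0,0,0,0],[0.025,0.0025,0,0,0,0],[0.03,0.003,0,0,0,0],[0.035,0.0035,0,0,0,0],[0.035,0.0035,0,0,0,0]]'
python3 -m handwheel '[[0.001,0,0,0,0,0],[0.002,0,0,0,0,0],[0.003,0,0,0,0,0],[0.004,0,0,0,0,0],[0.005,0,0,0,0,0],[0.005,0,0,0,0,0],[0.005,0,0,0,0,0],[0.005,0,0,0,0,0]]'
python3 - <<'E'
from h import *
im,d=cams.capture('side'); cv2.imwrite('pics/s2.png',cv2.resize(im[270:470,270:510],None,fx=3,fy=3,interpolation=cv2.INTER_CUBIC))
E
```

```text
time_s: 35.7
position: [0.4974, -0.3368, 0.1045]
tcp_rot: [[-0.109, 0.994, -0.0], [0.994, 0.109, 0.0], [0.0, -0.0, -1.0]]
force: [-2.1, -1.1, 0.5]
opening: 0.001
grasp_force: 1.4
time_s: 36.37
position: [0.5011, -0.3366, 0.1046]
tcp_rot: [[-0.109, 0.994, -0.001], [0.994, 0.109, 0.001], [0.001, -0.001, -1.0]]
force: [-4.4, 1.0, -2.7]
opening: 0.007
grasp_force: 1.8
```

View pics/s2.png

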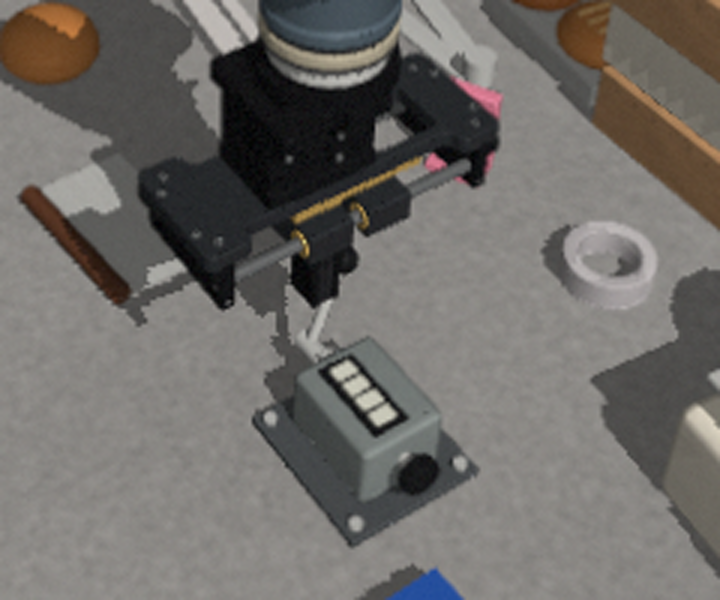

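The lever now leans to +x, with the knob at (347,262). The force of about 4 N is only the spring's, so I'll push on until the stop is felt.

```bash

python3 -m handwheel '[[0.001,0,0,0,0,0],[0.002,0,0,0,0,0],[0.003,0,0,0,0,0],[0.004,0,0,0,0,0],[0.004,0,0,0,0,0],[0.004,0,0,0,0,0],[0.004,0,0,0,0,0],[0.004,0,0,0,0,0]]'
python3 -m handwheel '[[0.001,0,0,0,0,0],[0.002,0,0,0,0,0],[0.003,0,0,0,0,0],[0.004,0,0,0,0,0],[0.004,0,0,0,0,0],[0.004,0,0,0,0,0],[0.004,0,0,0,0,0],[0.004,0,0,0,0,0]]'
```

```text
time_s: 37.08
position: [0.5057, -0.337, 0.1051]
tcp_rot: [[-0.109, 0.994, -0.0], [0.994, 0.109, 0.0], [0.0, -0.0, -1.0]]
force: [-5.2, 0.7, -0.4]
opening: 0.008
grasp_force: 2.1
time_s: 37.75
position: [0.5078, -0.3369, 0.1048]
tcp_rot: [[-0.11, 0.994, -0.004], [0.994, 0.11, 0.001], [0.001, -0.004, -1.0]]
force: [-9.7, -1.0, -0.4]
opening: 0.006
grasp_force: 4.1
```

```bash

python3 -m handwheel '[[0.001,0,0,0,0,0],[0.002,0,0,0,0,0],[0.003,0,0,0,0,0],[0.003,0,0,0,0,0],[0.003,0,0,0,0,0],[0.003,0,0,0,0,0],[0.003,0,0,0,0,0],[0.003,0,0,0,0,0]]'
python3 -m handwheel '[[-0.015,-0.001,0,0,0,0],[-0.03,-0.002,0,0,0,0],[-0.045,-0.003,0,0,0,0],[-0.06,-0.005,0,0,0,0],[-0.075,-0.007,0,0,0,0],[-0.09,-0.009,0,0,0,0],[-0.1,-0.01,0,0,0,0],[-0.1,-0.01,0,0,0,0]]'
python3 -m handwheel '[[0,0,0.02,0,0,0],[0,0,0.05,0,0,0],[0,0,0.08,0,0,0],[0,0,0.1,0,0,0],[0,0.03,0.1,0,0,0],[0,0.06,0.1,0,0,0],[0,0.09,0.1,0,0,0],[0,0.1,0.1,0,0,0]]'
python3 tc.py t5; python3 - <<'E'
from h import *
im,d=cams.capture('side'); S=cloud(d,'side')
v=im[180:460,190:560]; cv2.imwrite('pics/s3.png',cv2.resize(v,None,fx=2.1,fy=2.1,interpolation=cv2.INTER_CUBIC))
m=(abs(S[...,0]-.5)<.07)&(abs(S[...,1]+.34)<.03)&(S[...,2]>.085)&(S[...,2]<.12); print('knob',S[m].mean(0),m.sum())
s0=cloud(np.load('side0.npy'),'side');m=(abs(s0[...,0]-.5)<.07)&(abs(s0[...,1]+.34)<.03)&(s0[...,2]>.085)&(s0[...,2]<.12); print('knob0',s0[m].mean(0),m.sum())
E
```

```text
time_s: 38.42
position: [0.5084, -0.3368, 0.1046]
tcp_rot: [[-0.11, 0.994, -0.009], [0.994, 0.11, 0.002], [0.003, -0.009, -1.0]]
force: [-14.5, -1.5, 2.8]
opening: 0.004
grasp_force: 6.9
time_s: 39.08
position: [0.4127, -0.3482, 0.1056]
tcp_rot: [[-0.107, 0.994, 0.003], [0.994, 0.107, -0.002], [-0.002, 0.002, -1.0]]
force: [-0.5, 0.0, 0.4]
opening: 0.007
grasp_force: 0.0
time_s: 39.75
position: [0.4131, -0.2434, 0.2055]
tcp_rot: [[-0.11, 0.994, 0.001], [0.994, 0.11, 0.001], [0.001, 0.001, -1.0]]
force: [0.3, -0.4, 0.0]
opening: 0.004
grasp_force: 0.0
[ 0.4131 -0.2432  0.2054] [0.9938 0.1115 0.0011]
case 936 [0.4329 0.2419 0.0459] ((432.9403076171875, 242.340576171875), (180.59799194335938, 88.56443786621094), 80.05796813964844)
in 96 [0.4454 0.1793 0.0795] ((444.9281005859375, 179.8152313232422), (45.01013946533203, 13.645797729492188), 80.74498748779297)
in 101 [0.4236 0.3006 0.0795] ((423.3973388671875, 301.6090393066406), (46.952518463134766, 13.640088081359863), 82.56519317626953)
in 98 [0.4142 0.2436 0.0798] ((413.94647216796875, 244.05368041992188), (46.190921783447266, 13.880753517150879), 80.6341323852539)
in 92 [0.4046 0.1851 0.0791] ((404.12457275390625, 186.98687744140625), (45.96192169189453, 14.021595001220703), 81.89564514160156)
knob [ 0.4675 -0.3458  0.0987] 90
knob0 [ 0.4675 -0.3456  0.0985] 89
```

View pics/s3.png

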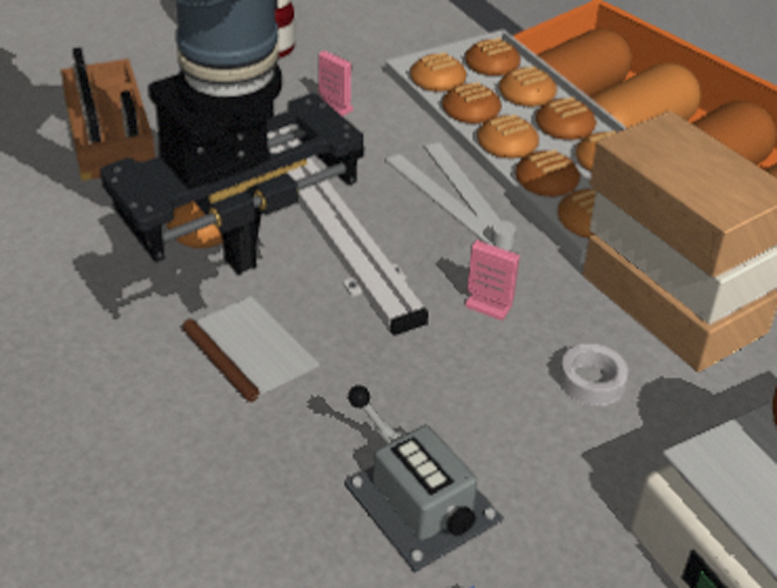

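The lever is back at rest: the knob is at (359,397), the same position as at the start. The rail is empty, all four holders are home in the case, and the arm touches nothing.

```bash
python3 -c "
from rig import bot
print(bot.hand_in())"
```

```text
the job is handed in; nothing more can be done
None
```

All four ticket holders stand fully home in the case, the counter's lever was swung to its stop and sprang back to rest, and the job was handed in at about 40 s; the hand-in returned no verdict.

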